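Hold open the cheese crate's gate

ROBOT

A 6-joint arm with a two-finger parallel gripper is mounted at the origin on the work surface. World frame = base frame: x ahead of the robot, y to its left, z up, the work surface at z = 0. Lengths are in m, angles in degrees, forces in N, time in s.
With the tool pointing down it reaches from about 0.3 to 0.75 m from the base axis. Payload 8.5 kg.
Tool frame: the origin (TCP) lies on the centre line of the jaws, within the pads' length; the fingertips stand 19 mm ahead of it and the grasp point (between the pads) is the TCP; z points along the fingers, x is the direction in which the jaws open and shut, and the axes are right-handed (so a half turn about z gives the same grasp; the last joint's range is limited). The gripper opens to 85 mm and grips with 20 to 120 N. Pads are 22 mm wide; open, the fingers measure 114 mm over their backs; the gripper's body (76 mm by 85 mm) begins 54 mm behind the grasp point. The pads swing forward as they close: fully open they stand 13 mm farther back than shut.
Start: joints at [-12.336, 21.807, 74.336, -0, 83.858, -12.336], TCP at [0.55, 0, 0.216] pointing down, gripper open.
Joint ranges: [-178.18, 178.18], [-50.72, 133.34], [12.68, 142.11], [-81.47, 261.47], [9.98, 163.14], [-165.26, 165.26]. Speed limits (degrees/s): [136.94, 136.94, 180, 180, 180, 180].

INTERFACE

Orientations are given as a 3x3 rotation matrix whose columns are the frame's x, y, z axes.
In Python, from rig import env, cams, order gives the robot as it stands.
- The arm moves only by the tool step_arm, never from a script. Its argument "steps" is a list of rows, each an object with "xyz": the shift along the tool's x, y, z normalised to -1 to 1, where 1 is 0.04 m, a list of three; "turn": the turn, a rotation vector about the tool's x, y, z normalised to -1 to 1, where 1 is 0.08 rad, a list of three; "gripper": the gripper command: -1 is shut, 1 is fully open, values between are in proportion. A call has 1 to 20 rows; each row shifts and turns the commanded pose from where the row before left it, along the tool's axes as they then stand; what a row does not reach is not made up. A row lasts 1/12 s, in which the tool goes at most 41.7 mm and 7.16 degrees, less where a joint would pass 70% of its speed; a pose out of reach is approached as far as the arm can. A call with a number of a shift or a turn outside -1 to 1 is refused whole. A call with a gripper value outside its range is refused whole. The fingers move at their own pace and stop on an object; "squeeze" is the grip in N (left out, the last holds). Time passes only in rows, so rows that do not move let the fingers close. It gives the time, the measured TCP pose, the force and the opening at its end, in the units of the state.
- env.observe(): the state, without advancing time (a new reading comes with each control period).
- cams.get_image(name): name is "scene" or "side" or "wrist"; returns (picture, depth): 384x512x3 uint8, red, green, blue; 384x512 float32, m along the optical axis (not along the pixel's ray), 0 where there is no reading.
- cams.camera_info(name): a dict with "fx", "fy", "cx", "cy" (pixels), "extrinsics" (4x4, takes a point from camera to world coordinates). Camera axes: x right, y down, z forward; pixel columns grow to the right and rows downward; lengths in m; the calibration is good to about 2 mm. A picture is of the moment at which its call begins: read the wrist's pose just before it. camera_info takes no time and is no camera call; for the wrist camera it gives the pose at the moment of the call.
- order.close_job(): hands the job in, once; it reports no verdict.
The state is a dict: "time_s": time; "q": joint angles; "qvel": joint speeds; "joint_efforts": joint torques, N m; "position": TCP position; "tool_rot": TCP orientation; "ft_force": force on the tool from outside, world axes, zero at the start; "wrist_torque": the same for the moment, N m; "grip_width": finger opening in m.
Only numpy, scipy, OpenCV 4.12 (cv2) and the standard library are available. Lean on these libraries where they do the work, as an engineer would, in place of code of your own. Each camera call takes 0.05 s, during which the arm holds its last target. There are 200 camera calls.

TASK

Open the cheese crate for unloading: lift the keeper link up off the two posts and lay it flat in the tray (set it down, do not drop it), then squeeze together the two tabs of the catch nearer the gate's hinge until they are fully in, and after it those of the catch nearer the gate's free end. Then pull the gate out by its post, past its detent, to about a right angle, and finish while holding it wide open by the post: the spring pushes it back, so do not let go at the end. Leave the cheese wheel, jars and butter on the counter where they are.

Things in the scene. Friction and masses are not known exactly. Their poses are not given: they have to be found in the camera images.
- crate: black plastic crate fixed on the counter, 400 wide, 260 deep, 150 mm tall, open-topped, two cheeses inside. Origin: on the counter in the middle of its front plane, just behind the gate; x points into the crate (away from the robot), y left as seen from the robot, z up. The front is a grey gate hinged at its right (-y) end; a rail behind the gate's top edge carries the two catches.
- gate_hinge (a point): point on the gate's upright hinge line, at the gate's top edge (150 mm above the counter); crate frame (-6, -165, 150) mm. Axes as the crate's.
- gate (a joint): gate angle (rad): 0 shut, grows as its left end swings towards the robot; stop 1.65. Panel 265 mm long from the hinge, 8 mm thick. Locked until link is off and catches in. A spring shuts it: 0.15 Nm at 0, rising evenly to 0.55 at 1.6. From 0.2 to 0.65 a detent bump adds up to 0.8 Nm; past it the gate, let go, rests against the bump at about 1.1; wider it must be held.
- pull_post: upright steel post (turns freely on its axis) on the gate's front bracket, the gate's pull: 14 mm diameter, 50 mm tall. Origin: centre of its foot, 140 mm above the counter. Gate shut: at crate (-60, 70) mm; turns with the gate. Bracket below: 40 mm along the gate, 12 mm thick. A like post is fixed to the crate's left corner, 80 mm further left, at crate (-60, 150) mm.
- pull_grip (a point): point on the pull post's axis, 34 mm above its foot, where to pinch it.
- link: bright steel keeper link: flat frame 56 (x) x 134 (y) x 10 mm with a middle cross bar and on it an upright grip plate 10 (x) x 30 (y) mm, top 50 mm above the underside. Starts dropped over the pull post and the fixed post, underside 140 mm above the counter; must rise 50 mm to clear them. Two openings, each 32 (x) x 49 (y) mm. Origin: centre of the underside. About 0.16 kg.
- link_grip (a point): centre of the link's grip plate, 35 mm above the underside of the link; pinch it here across the plate (along the link's x).
- tray: shallow aluminium tray fixed on the counter at the robot's left, 210 (x) x 150 (y) x 28 mm, walls and floor 5 mm. Origin: centre of its underside; x along its long side. The link fits flat inside with its long axis along the tray's x.
- catch_1 (a point): midpoint between the two tabs of catch 1 (nearer the hinge, right), 178 mm above the counter, a good height to pinch; crate frame (10, -95, 178) mm. A catch is two upright tabs, 60 mm over their outer faces when out, 36 mm when fully squeezed together; squeeze along the crate's y. Axes as the crate's.
- catch_2 (a point): the same for catch 2 (nearer the gate's free end, left); crate frame (10, 10, 178) mm. Axes as the crate's.
- tab_1a: grey upright finger tab of catch 1, on the right (-y), on a steel claw over the gate's edge; 20 (crate x) x 8 (y) mm, top 198 mm above the counter. Origin: mid-thickness, 156 mm up, at the crate's front plane; the tab's centre is 10 mm further in x. Out: crate y = -121 mm; slides 12 mm in towards its partner (free of the gate from 8), about 4 N, and stays where pushed.
- tab_1b: grey upright finger tab of catch 1, on the left (+y), on a steel claw over the gate's edge; 20 (crate x) x 8 (y) mm, top 198 mm above the counter. Origin: mid-thickness, 156 mm up, at the crate's front plane; the tab's centre is 10 mm further in x. Out: crate y = -69 mm; slides 12 mm in towards its partner (free of the gate from 8), about 4 N, and stays where pushed.
- tab_2a: grey upright finger tab of catch 2, on the right (-y), on a steel claw over the gate's edge; 20 (crate x) x 8 (y) mm, top 198 mm above the counter. Origin: mid-thickness, 156 mm up, at the crate's front plane; the tab's centre is 10 mm further in x. Out: crate y = -16 mm; slides 12 mm in towards its partner (free of the gate from 8), about 4 N, and stays where pushed.
- tab_2b: grey upright finger tab of catch 2, on the left (+y), on a steel claw over the gate's edge; 20 (crate x) x 8 (y) mm, top 198 mm above the counter. Origin: mid-thickness, 156 mm up, at the crate's front plane; the tab's centre is 10 mm further in x. Out: crate y = 36 mm; slides 12 mm in towards its partner (free of the gate from 8), about 4 N, and stays where pushed.
- cheese_wheel: large brown cheese wheel, 184 mm across, 70 mm tall, lying on the counter at the robot's right. Not part of the job: leave it where it is.
- jar: amber jar with white cap, 68 mm across, 100 mm tall, on the counter at the robot's right. Not part of the job: leave it where it is.
- butter_block: yellow block, 90 x 60 x 50 mm, on the counter left of the crate. Not part of the job: leave it where it is.
- honey_pot: small amber jar with white cap, 60 mm across, 75 mm tall, beyond the tray on the robot's left. Not part of the job: leave it where it is.
Not all that is in view belongs to the job. What is shaped like the link but black or purple is not meant.

How it is judged:
By the outcome, as a careful person would: the job done as asked, in the order asked, and still so for the second after the job is handed in, while the arm keeps its last pose, push and grip.
It also fails if it takes over 67 s, if anything falls off the work surface, if the arm or the gripper's body presses on something with over 40 N, if the wrist force passes 120 N, or if a joint passes its speed limit or range.

## Working session

There is one attempt and no reset: what is moved stays moved. The work goes in short steps, Python scripts to look and compute and a tool call to move; the robot and the scene stay as the last step left them, time stands still between calls to the robot, and variables do not carry over. Pictures are saved under pics/ and viewed, about 8 in all and at most 12, crops included, and the job is handed in when it is done.

Besides the shell and the picture viewer there is one more tool, called by a JSON object that holds its "api" and its "payload". step_arm: Moves the arm, as the interface text tells. Scaled input: -1 to 1 covers 0.04 m each way for a shift and 0.08 rad each way for a turn. Its arguments: {"type":"object","properties":{"steps":{"type":"array"},"squeeze":{"type":"number"}},"required":["steps"]}

```bash
ls; mkdir -p pics; cat > h.py <<'E'
import numpy as np, cv2
from rig import env, cams, order
def snap(name, tag):
    im,d=cams.get_image(name); i=cams.camera_info(name)
    cv2.imwrite(f'pics/{tag}.png',im[:,:,::-1]); np.savez(f'pics/{tag}.npz',im=im,d=d,E=np.array(i['extrinsics']),K=np.array([i['fx'],i['fy'],i['cx'],i['cy']]))
def pt(tag,u,v,z=None):
    f=np.load(f'pics/{tag}.npz'); fx,fy,cx,cy=f['K']; E=f['E']
    ray=np.array([(u-cx)/fx,(v-cy)/fy,1.])
    if z is None: dd=f['d'][int(v),int(u)]
    else: dd=(z-E[2,3])/(E[:3,:3]@ray)[2]
    return E[:3,:3]@(ray*dd)+E[:3,3]
def proj(tag,p):
    f=np.load(f'pics/{tag}.npz'); fx,fy,cx,cy=f['K']; c=np.linalg.inv(f['E'])@np.append(p,1)
    return fx*c[0]/c[2]+cx, fy*c[1]/c[2]+cy
E
python3 - <<'E'
from h import *
for n in ('scene','side','wrist'):
    snap(n,n+'0'); 
a=cv2.imread('pics/scene0.png');b=cv2.imread('pics/side0.png')
print(np.load('pics/scene0.npz')['E'],np.load('pics/side0.npz')['E'],np.load('pics/wrist0.npz')['E'])
s=env.observe();print(s)
E
```

```text
pics
[[-0.76849536  0.40223121 -0.49761927  1.25442367]
 [ 0.63969864  0.46576765 -0.61142959  0.95665147]
 [-0.01416111 -0.78820717 -0.61524704  1.04815427]
 [ 0.          0.          0.          1.        ]] [[-0.85966829 -0.26697274  0.43554103 -0.24218407]
 [-0.51047369  0.48176488 -0.71226344  1.21137417]
 [-0.01967345 -0.83464253 -0.55044055  1.03799472]
 [ 0.          0.          0.          1.        ]] [[ 9.99999767e-01  1.94505702e-04 -6.54066052e-04  5.49825119e-01]
 [-5.24477865e-07 -9.58295516e-01 -2.85779119e-01  7.42275021e-02]
 [-6.82374232e-04  2.85779053e-01 -9.58295292e-01  3.72932082e-01]
 [ 0.00000000e+00  0.00000000e+00  0.00000000e+00  1.00000000e+00]]
{'time_s': 0.15, 'q': array([-1.23356284e+01,  2.18305129e+01,  7.43710781e+01,  4.45669079e-04,
        8.38578421e+01, -1.23363004e+01]), 'qvel': array([-0.02817116, -0.12174601, -0.14647884, -0.06212584, -0.06740798,
        0.02118788]), 'joint_efforts': array([ 1.94521621e-03, -4.48624384e+01, -2.31344014e+01, -1.86937300e-04,
        3.77541786e-03, -1.65174959e-05]), 'position': array([5.49767812e-01, 5.20717558e-05, 2.15190492e-01]), 'tool_rot': array([[ 9.99999488e-01,  1.07767743e-05, -1.01170172e-03],
       [ 1.10086235e-05, -9.99999974e-01,  2.29162264e-04],
       [-1.01169922e-03, -2.29173284e-04, -9.99999462e-01]]), 'ft_force': array([-1.17128577,  0.25414377, -0.52859217]), 'wrist_torque': array([-0.06227595,  0.00123959,  0.03400581]), 'grip_width': 0.08514068272052187}
```

View pics/scene0.png

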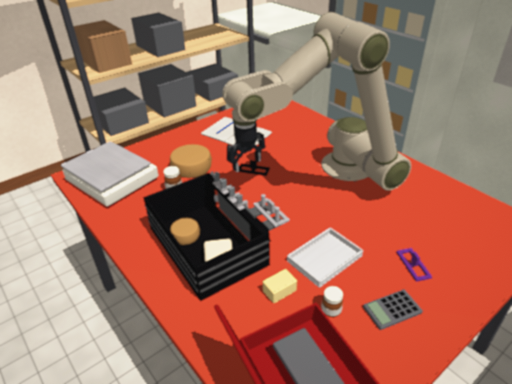

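View pics/wrist0.png

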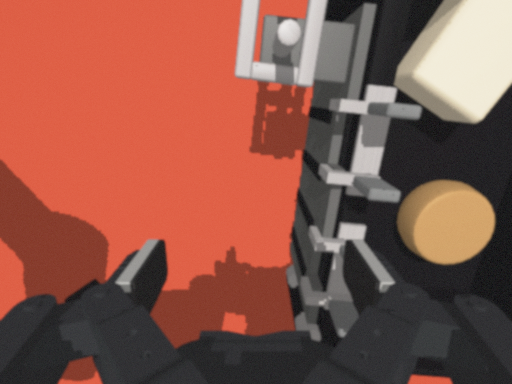

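Scene: crate left of centre, link on its posts at about (268,210), tray (325,256), butter (280,285). Wrist: the pull post top at (289,32), the tabs along the right-middle. I'll get rough positions, then look from higher up.

```bash
python3 - <<'E'
from h import *
print('post',pt('wrist0',289,32,.19), pt('wrist0',289,32))
for n,u,v in [('tray corners',289,256),('',332,231),('',362,250),('',322,283)]: print(n,pt('scene0',u,v,.028))
for n,u,v in [('tab',405,111),('tab',385,190)]: print(n,pt('wrist0',u,v,.198),pt('wrist0',u,v))
E
```

```text
post [0.56857057 0.10922716 0.19      ] [0.56861926 0.10931807 0.18952481]
tray corners [0.58239055 0.25719077 0.028     ]
 [0.38537628 0.26699058 0.028     ]
 [0.3776748  0.39614556 0.028     ]
 [0.58185479 0.40780595 0.028     ]
tab [0.63459932 0.06735655 0.198     ] [0.63494524 0.06732851 0.19728619]
tab [0.6290917  0.02067778 0.198     ] [0.63013216 0.01997488 0.19570383]
```

{"api": "step_arm", "payload": {"steps": [{"xyz": [0,-1,-1],"turn": [0,0,0],"gripper": 1},{"xyz": [0,-1,-1],"turn": [0,0,0],"gripper": 1},{"xyz": [0,-0.5,-1],"turn": [0,0,0],"gripper": 1},{"xyz": [0,0,-1],"turn": [0,0,0],"gripper": 1},{"xyz": [0,0,0],"turn": [0,0,0],"gripper": 1},{"xyz": [0,0,0],"turn": [0,0,0],"gripper": 1}]}}

```text
time_s: 0.65
position: [0.5504, 0.0779, 0.3535]
tool_rot: [[1.0, 0.001, 0.004], [0.001, -1.0, -0.0], [0.004, 0.0, -1.0]]
ft_force: [0.2, -0.2, -0.3]
grip_width: 0.0853
```

```bash
python3 - <<'E'
from h import *
snap('wrist','w1')
a=cv2.imread('pics/w1.png');cv2.imwrite('pics/w1b.png',cv2.resize(a,(800,600),interpolation=cv2.INTER_CUBIC))
print(env.observe()['position'],env.observe()['q'])
E
```

```text
[0.54995336 0.07757069 0.35153076] [-4.18351418e+00  1.92881421e+01  5.62801540e+01 -3.51336673e-03
  1.04428796e+02 -4.19404498e+00]
```

View pics/w1b.png

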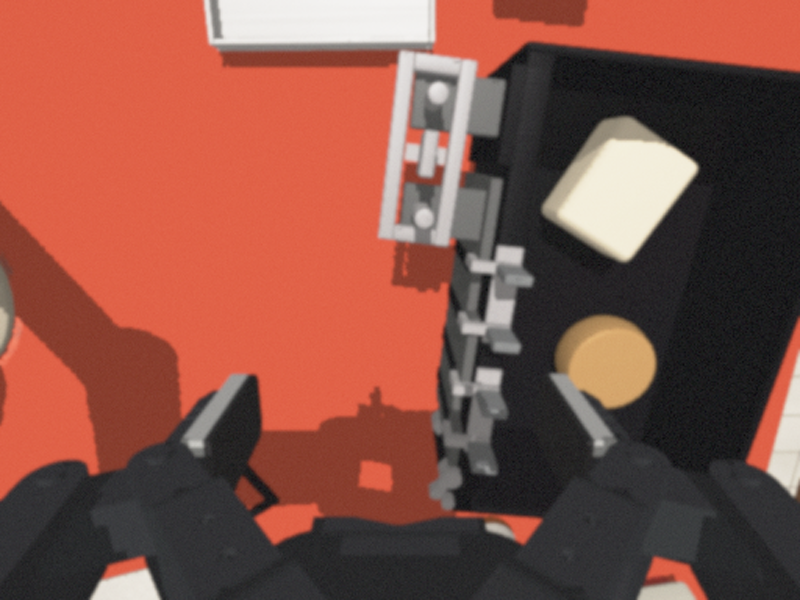

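The wrist view (800x600) shows post tops at (438,92) and (424,218), the grip plate top at (428,150) and tab tops near (517,272), (506,345), (494,405), (485,466). Tray's near edge is at the top left.

```bash
python3 - <<'E'
from h import *
k=1/1.5625
A=pt('w1',438*k,91*k,.19);B=pt('w1',424*k,217*k,.19);print('fixed',A,'pull',B,np.linalg.norm(A-B))
print('plate top',pt('w1',429*k,140*k,.19),pt('w1',429*k,140*k))
for u,v in [(517,279),(505,345),(495,408),(484,467)]: print('tab',pt('w1',u*k,v*k,.196))
d=A-B; yaw=np.degrees(np.arctan2(-d[0],d[1]));
P0=pt('wrist0',289,32,.19)
R=lambda a:np.array([[np.cos(a),-np.sin(a)],[np.sin(a),np.cos(a)]])
# fit crate: points known in crate frame
C=np.array([[-60,150],[-60,70],[10,36],[10,-16],[10,-69],[10,-121]])/1000
W=[A[:2],B[:2]]+[pt('w1',u*k,v*k,.198)[:2] for u,v in [(517,279),(505,345),(495,408),(484,467)]]
W=np.array(W);c=C-C.mean(0);w=W-W.mean(0)
a=np.arctan2((c[:,0]*w[:,1]-c[:,1]*w[:,0]).sum(),(c*w).sum());t=W.mean(0)-R(a)@C.mean(0)
print('posts yaw',yaw,'fit yaw',np.degrees(a),t);print('resid mm',(C@R(a).T+t-W)*1000)
for n,p in dict(link=(-60,110),c1=(10,-95),c2=(10,10),pull=(-60,70),hinge=(-6,-165)).items(): print(n,R(a)@(np.array(p)/1000)+t)
# tray by colour+depth: points with z .02-.035 in side view
for tag in('scene0','side0','w1'):
    f=np.load(f'pics/{tag}.npz');im=f['im'].astype(int);dd=f['d'];fx,fy,cx,cy=f['K'];E=f['E']
    v,u=np.mgrid[:384,:512];X=np.stack([(u-cx)/fx*dd,(v-cy)/fy*dd,dd],-1)@E[:3,:3].T+E[:3,3]
    m=(dd>0)&(im.min(-1)>110)&(X[...,0]>.3)&(X[...,0]<.66)&(X[...,1]>.2)&(X[...,1]<.46)&(X[...,2]>-.005)&(X[...,2]<.045)
    p=X[m][:,:2].astype(np.float32)*1000;print(tag,m.sum(),cv2.minAreaRect(p) if m.sum()>50 else '', np.percentile(p,[1,99],axis=0) if m.sum() else '')
E
```

```text
fixed [0.57510227 0.18947779 0.19      ] pull [0.56754904 0.11053934 0.19      ] 0.07929899331944483
plate top [0.56999408 0.16015004 0.19      ] [0.57016193 0.16021948 0.18734522]
tab [0.63216234 0.0686827  0.196     ]
tab [0.62708719 0.01947151 0.196     ]
tab [ 0.62290787 -0.03166389  0.196     ]
tab [ 0.61737028 -0.08373364  0.196     ]
posts yaw -5.465711862749921 fit yaw -5.724393872140591 [0.61914597 0.03651564]
resid mm [[-0.69558272  2.27443512]
 [-1.12182079  1.61183038]
 [ 1.05026702  2.12538127]
 [ 0.90635847 -0.71827554]
 [-0.22740014 -2.64501684]
 [ 0.08817816 -2.64835439]]
link [0.57041695 0.1519517 ]
c1 [ 0.61962048 -0.05900805]
c2 [0.63009354 0.04546834]
pull [0.56642722 0.11215117]
hinge [ 0.59671823 -0.12706307]
scene0 2548 ((502.3343505859375, 340.52545166015625), (315.0411376953125, 234.2739715576172), 1.7759621143341064) [[351.08948517 229.01252655]
 [619.72839478 399.4333786 ]]
side0 2054 ((509.8089599609375, 322.1505126953125), (168.42478942871094, 293.3653869628906), 85.36370086669922) [[370.10037933 247.94715347]
 [581.04441833 399.9643399 ]]
w1 4686 ((495.294189453125, 246.72723388671875), (266.4725036621094, 91.94834899902344), 0.04419039934873581) [[374.9631424  245.3242157 ]
 [585.08815918 291.4973526 ]]
```

{"api": "step_arm", "payload": {"steps": [{"xyz": [0.25,-0.5,0.3],"turn": [0,0,0.61],"gripper": 1},{"xyz": [0.2,-0.5,0.4],"turn": [0,0,0.61],"gripper": 1},{"xyz": [0,-0.5,0.5],"turn": [0,0,0],"gripper": 1},{"xyz": [0,-0.4,0.5],"turn": [0,0,0],"gripper": 1},{"xyz": [0,0,0.5],"turn": [0,0,0],"gripper": 1},{"xyz": [0,0,0.4],"turn": [0,0,0],"gripper": 1},{"xyz": [0,0,0],"turn": [0,0,0],"gripper": 1},{"xyz": [0,0,0],"turn": [0,0,0],"gripper": 1}]}}

```text
time_s: 1.37
position: [0.572, 0.1526, 0.2465]
tool_rot: [[0.995, -0.098, -0.004], [-0.098, -0.995, -0.0], [-0.004, 0.001, -1.0]]
ft_force: [-0.6, -0.4, 1.5]
grip_width: 0.0854
```

```bash
cat >> h.py <<'E'
def to(x,y,z,yaw=None):
    s=env.observe();R=s['tool_rot'];p=s['position']
    yw=np.degrees(np.arctan2(R[1,0],R[0,0]))
    print('pos',p.round(4),'yaw',yw.round(2),'F',s['ft_force'].round(1),'w',s['grip_width'].round(4),'t',s['time_s'],'tilt',R[:2,2].round(4))
    print('units xyz',(R.T@(np.array([x,y,z])-p)/.04).round(2),'turn z',None if yaw is None else (np.radians(yw-yaw)/.08).round(2))
E
python3 - <<'E'
from h import *
to(.5705,.1515,.176,-5.6)
snap('wrist','w2')
E
```

```text
Traceback (most recent call last):
  File "h.py", line 18, in to
    print('pos',p.round(4),'yaw',yw.round(2),'F',s['ft_force'].round(1),'w',s['grip_width'].round(4),'t',s['time_s'],'tilt',R[:2,2].round(4))
                                                                            ^^^^^^^^^^^^^^^^^^^^^
AttributeError: 'float' object has no attribute 'round'
```

{"api": "step_arm", "payload": {"steps": [{"xyz": [-0.04,0.03,0.4],"turn": [0,0,0],"gripper": 1},{"xyz": [0,0,0.4],"turn": [0,0,0],"gripper": 1},{"xyz": [0,0,0.4],"turn": [0,0,0],"gripper": 1},{"xyz": [0,0,0.35],"turn": [0,0,0],"gripper": 1},{"xyz": [0,0,0.15],"turn": [0,0,0],"gripper": 1},{"xyz": [0,0,0],"turn": [0,0,0],"gripper": 1},{"xyz": [0,0,0],"turn": [0,0,0],"gripper": 1}]}}

```text
time_s: 1.95
position: [0.5712, 0.1518, 0.1808]
tool_rot: [[0.995, -0.098, 0.001], [-0.098, -0.995, 0.0], [0.001, -0.0, -1.0]]
ft_force: [-1.0, -0.2, 0.7]
grip_width: 0.0855
```

```bash
sed -i "s/s\['grip_width'\].round(4)/round(s['grip_width'],4)/" h.py
python3 - <<'E'
from h import *
to(.5705,.1515,.176,-5.6)
snap('side','s2')
a=cv2.imread('pics/s2.png')
u,v=proj('s2',np.array([.57,.15,.17]));u,v=int(u),int(v);print(u,v)
c=a[max(v-75,0):v+75,max(u-100,0):u+100];cv2.imwrite('pics/s2c.png',cv2.resize(c,None,fx=4,fy=4,interpolation=cv2.INTER_CUBIC))
E
```

```text
pos [0.5712 0.1518 0.1808] yaw -5.61 F [-1.  -0.2  0.7] w 0.0855 t 1.95 tilt [0.0012 0.0001]
units xyz [-0.02  0.01  0.12] turn z -0.0
217 186
```

View pics/s2c.png

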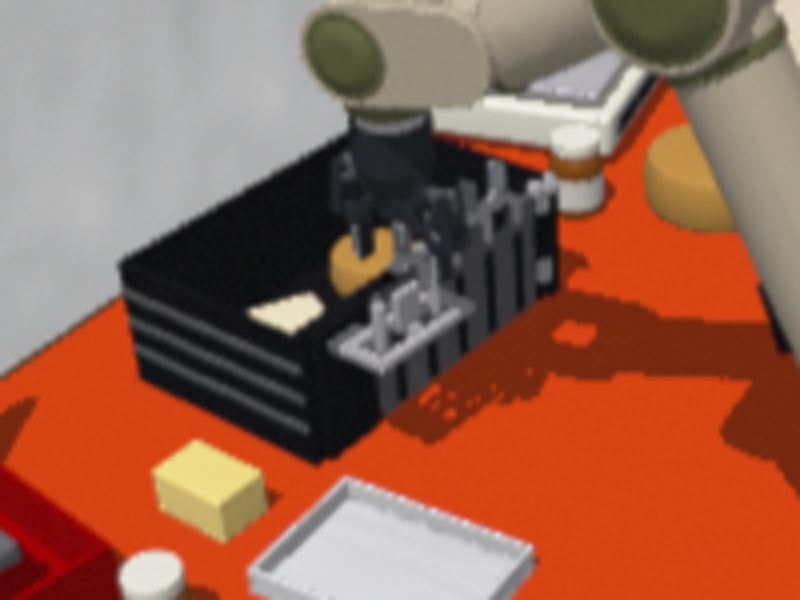

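The side crop shows link, posts and plate around (405,300), but the fingers at about (360,245) and (435,235) look higher than the reported pose. Checking with depth and the wrist camera.

```bash
python3 - <<'E'
from h import *
u0,v0=217-100,186-75
for u,v in [(360,250),(350,190),(435,235),(400,250),(405,295),(430,265),(380,320)]: print((u,v),pt('s2',u0+u/4,v0+v/4).round(3))
for p in [(.571,.152,.18),(.571,.152,.165),(.53,.156,.18),(.613,.148,.18),(.571,.152,.25)]:
    a=proj('s2',np.array(p));print(p,((a[0]-u0)*4,(a[1]-v0)*4))
snap('wrist','w3')
a=cv2.imread('pics/w3.png');cv2.imwrite('pics/w3b.png',cv2.resize(a,(800,600),interpolation=cv2.INTER_CUBIC))
E
```

```text
(360, 250) [0.613 0.154 0.219]
(350, 190) [0.63  0.139 0.272]
(435, 235) [0.624 0.018 0.161]
(400, 250) [0.63  0.07  0.169]
(405, 295) [0.561 0.157 0.187]
(430, 265) [0.526 0.162 0.233]
(380, 320) [0.57  0.187 0.173]
(0.571, 0.152, 0.18) (np.float64(400.43845498209373), np.float64(295.47693585820593))
(0.571, 0.152, 0.165) (np.float64(401.5238473134365), np.float64(308.6864163767008))
(0.53, 0.156, 0.18) (np.float64(433.97382362840585), np.float64(309.0871496346738))
(0.613, 0.148, 0.18) (np.float64(366.9241057979418), np.float64(281.94737600819394))
(0.571, 0.152, 0.25) (np.float64(395.21965039013924), np.float64(231.96285381013217))
```

View pics/w3b.png

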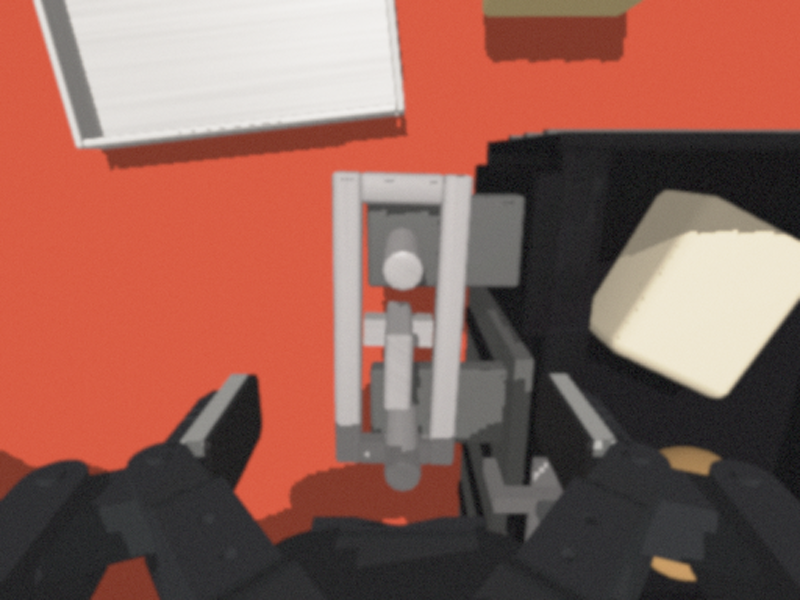

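```bash
python3 - <<'E'
from h import *
for tag in ('s2','w3'):
    f=np.load(f'pics/{tag}.npz');dd=f['d'];fx,fy,cx,cy=f['K'];E=f['E']
    v,u=np.mgrid[:384,:512];X=np.stack([(u-cx)/fx*dd,(v-cy)/fy*dd,dd],-1)@E[:3,:3].T+E[:3,3]
    for lo,hi in((.50,.535),(.607,.65)):
        m=(dd>0)&(X[...,0]>lo)&(X[...,0]<hi)&(abs(X[...,1]-.153)<.02)&(X[...,2]>.158)&(X[...,2]<.3)
        p=X[m];o=p[:,2].argsort()[:400:40];print(tag,lo,m.sum(),p[o].round(3).tolist())
k=1/1.5625
print('tips',pt('w3',235*k,385*k),pt('w3',570*k,390*k),'plate top ends',pt('w3',400*k,308*k),pt('w3',400*k,400*k),'post',pt('w3',403*k,270*k,.19))
print('tcp px',np.array(proj('w3',env.observe()['position']))/k)
for u,v in[(78,147),(402,113),(36,0)]:print('tray',pt('w3',u*k,v*k,.028))
E
```

```text
s2 0.5 122 [[0.518, 0.161, 0.214], [0.522, 0.164, 0.245], [0.528, 0.146, 0.272], [0.506, 0.17, 0.299]]
s2 0.607 121 [[0.613, 0.136, 0.212], [0.609, 0.144, 0.244], [0.632, 0.153, 0.268], [0.627, 0.155, 0.3]]
w3 0.5 11394 [[0.529, 0.163, 0.209], [0.529, 0.162, 0.211], [0.528, 0.152, 0.212], [0.529, 0.162, 0.214], [0.529, 0.161, 0.215], [0.528, 0.148, 0.215], [0.528, 0.159, 0.216], [0.527, 0.147, 0.217], [0.529, 0.158, 0.218], [0.529, 0.165, 0.218]]
w3 0.607 12345 [[0.614, 0.142, 0.209], [0.613, 0.147, 0.211], [0.613, 0.142, 0.213], [0.613, 0.143, 0.214], [0.614, 0.15, 0.215], [0.613, 0.144, 0.215], [0.612, 0.141, 0.216], [0.617, 0.16, 0.217], [0.613, 0.144, 0.218], [0.614, 0.157, 0.219]]
tips [0.52741052 0.16906666 0.22171005] [0.61895826 0.15958927 0.22386823] plate top ends [0.57343728 0.16677436 0.16094161] [0.57080599 0.14146239 0.18882399] post [0.57641705 0.18930972 0.19      ]
tcp px [398.46722337 364.11435924]
tray [0.37785526 0.24941718 0.028     ]
tray [0.58355257 0.2494919  0.028     ]
tray [0.37735875 0.33154878 0.028     ]
```

Depth puts the open fingertips at z≈0.21, above the plate, although the TCP reads 0.181. Closing here is harmless and shows whether the pads reach it.

{"api": "step_arm", "payload": {"steps": [{"xyz": [0,0,0],"turn": [0,0,0],"gripper": -1},{"xyz": [0,0,0],"turn": [0,0,0],"gripper": -1},{"xyz": [0,0,0],"turn": [0,0,0],"gripper": -1},{"xyz": [0,0,0],"turn": [0,0,0],"gripper": -1},{"xyz": [0,0,0],"turn": [0,0,0],"gripper": -1},{"xyz": [0,0,0],"turn": [0,0,0],"gripper": -1},{"xyz": [0,0,0],"turn": [0,0,0],"gripper": -1},{"xyz": [0,0,0],"turn": [0,0,0],"gripper": -1}], "squeeze": 40}}

```text
time_s: 2.72
position: [0.5707, 0.1519, 0.1798]
tool_rot: [[0.995, -0.097, -0.0], [-0.097, -0.995, 0.0], [-0.0, -0.0, -1.0]]
ft_force: [0.4, 0.2, 0.2]
grip_width: 0.0001
```

```bash
python3 - <<'E'
from h import *
to(.5705,.1515,.176,-5.6)
snap('wrist','w4');snap('side','s4')
for tag in ('s4','w4'):
    f=np.load(f'pics/{tag}.npz');dd=f['d'];fx,fy,cx,cy=f['K'];E=f['E']
    v,u=np.mgrid[:384,:512];X=np.stack([(u-cx)/fx*dd,(v-cy)/fy*dd,dd],-1)@E[:3,:3].T+E[:3,3]
    for lo,hi in((.53,.565),(.577,.61)):
        m=(dd>0)&(X[...,0]>lo)&(X[...,0]<hi)&(abs(X[...,1]-.153)<.013)&(X[...,2]>.153)&(X[...,2]<.3)
        p=X[m];o=p[:,2].argsort()[:400:40];print(tag,lo,m.sum(),p[o].round(3).tolist())
a=cv2.imread('pics/w4.png')[100:300,130:390];b=cv2.imread('pics/s4.png')[111:261,117:317]
a=cv2.resize(a,(520,400));b=cv2.resize(b,(280*1,210))
c=np.zeros((400,800,3),np.uint8);c[:,:520]=a;c[:210,520:]=b;cv2.imwrite('pics/c4.png',c)
E
```

```text
pos [0.5707 0.1519 0.1798] yaw -5.59 F [0.4 0.2 0.2] w 0.0001 t 2.7167 tilt [-0.  0.]
units xyz [-0.    0.01  0.1 ] turn z 0.0
s4 0.53 136 [[0.565, 0.151, 0.154], [0.562, 0.162, 0.21], [0.561, 0.146, 0.249], [0.542, 0.163, 0.285]]
s4 0.577 64 [[0.581, 0.154, 0.155], [0.601, 0.151, 0.271]]
w4 0.53 5292 [[0.561, 0.161, 0.201], [0.559, 0.162, 0.206], [0.559, 0.162, 0.209], [0.563, 0.16, 0.211], [0.562, 0.161, 0.214], [0.563, 0.161, 0.217], [0.558, 0.161, 0.219], [0.562, 0.161, 0.222], [0.563, 0.161, 0.224], [0.556, 0.161, 0.234]]
w4 0.577 8120 [[0.577, 0.165, 0.154], [0.58, 0.159, 0.203], [0.578, 0.16, 0.206], [0.583, 0.159, 0.209], [0.578, 0.164, 0.211], [0.582, 0.159, 0.214], [0.582, 0.159, 0.215], [0.585, 0.159, 0.218], [0.582, 0.159, 0.22], [0.584, 0.159, 0.222]]
```

View pics/c4.png

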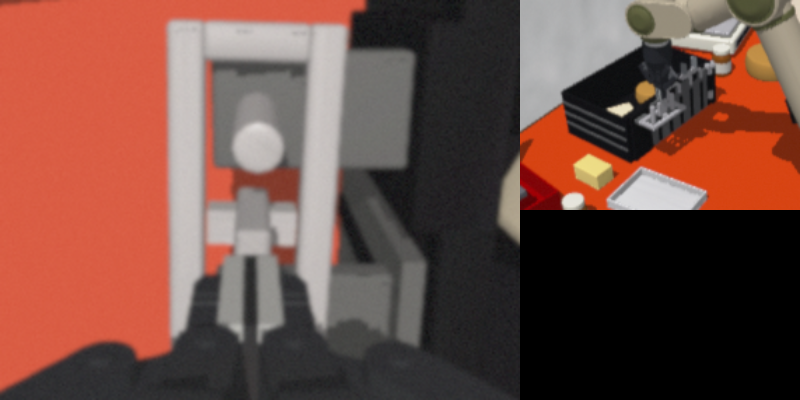

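The pads closed above the plate: the true fingertips sit about 36 mm higher than the reported TCP implies (x, y are fine). I'll take that offset into account: for a true height z, command TCP z − 0.036.

{"api": "step_arm", "payload": {"steps": [{"xyz": [0,0,0],"turn": [0,0,0],"gripper": 1},{"xyz": [0,0,0],"turn": [0,0,0],"gripper": 1},{"xyz": [0,0,0],"turn": [0,0,0],"gripper": 1},{"xyz": [0,0,0],"turn": [0,0,0],"gripper": 1},{"xyz": [0,0,0],"turn": [0,0,0],"gripper": 1},{"xyz": [0,0,0],"turn": [0,0,0],"gripper": 1},{"xyz": [0,0,0.25],"turn": [0,0,0],"gripper": 1},{"xyz": [0,0,0.25],"turn": [0,0,0],"gripper": 1},{"xyz": [0,0,0.25],"turn": [0,0,0],"gripper": 1},{"xyz": [0,0,0.2],"turn": [0,0,0],"gripper": 1},{"xyz": [0,0,0],"turn": [0,0,0],"gripper": 1},{"xyz": [0,0,0],"turn": [0,0,0],"gripper": 1}]}}

```text
time_s: 3.82
position: [0.5705, 0.1519, 0.1411]
tool_rot: [[0.995, -0.097, -0.001], [-0.097, -0.995, -0.0], [-0.001, 0.0, -1.0]]
ft_force: [0.0, 0.9, 1.1]
grip_width: 0.0856
```

{"api": "step_arm", "payload": {"steps": [{"xyz": [0,0,0],"turn": [0,0,0],"gripper": -1},{"xyz": [0,0,0],"turn": [0,0,0],"gripper": -1},{"xyz": [0,0,0],"turn": [0,0,0],"gripper": -1},{"xyz": [0,0,0],"turn": [0,0,0],"gripper": -1},{"xyz": [0,0,0],"turn": [0,0,0],"gripper": -1},{"xyz": [0,0,0],"turn": [0,0,0],"gripper": -1},{"xyz": [0,0,0],"turn": [0,0,0],"gripper": -1},{"xyz": [0,0,0],"turn": [0,0,0],"gripper": -1}], "squeeze": 40}}

```text
time_s: 4.48
position: [0.5709, 0.1519, 0.142]
tool_rot: [[0.995, -0.097, 0.0], [-0.097, -0.995, 0.0], [0.0, -0.0, -1.0]]
ft_force: [-0.0, 0.6, 1.2]
grip_width: 0.0096
```

Gripped (9.6 mm). Lift straight up.

{"api": "step_arm", "payload": {"steps": [{"xyz": [0,0,-0.15],"turn": [0,0,0],"gripper": -1},{"xyz": [0,0,-0.3],"turn": [0,0,0],"gripper": -1},{"xyz": [0,0,-0.35],"turn": [0,0,0],"gripper": -1},{"xyz": [0,0,-0.35],"turn": [0,0,0],"gripper": -1},{"xyz": [0,0,-0.35],"turn": [0,0,0],"gripper": -1},{"xyz": [0,0,-0.35],"turn": [0,0,0],"gripper": -1},{"xyz": [0,0,-0.25],"turn": [0,0,0],"gripper": -1},{"xyz": [0,0,0],"turn": [0,0,0],"gripper": -1}]}}

```text
time_s: 5.15
position: [0.5714, 0.152, 0.2281]
tool_rot: [[0.995, -0.097, 0.004], [-0.097, -0.995, 0.0], [0.004, -0.001, -1.0]]
ft_force: [-0.7, -0.3, -1.2]
grip_width: 0.0093
```

```bash
python3 - <<'E'
from h import *
to(.479,.325,.22,84.4)
# tray outline from side view: white rim
E
```

```text
pos [0.5714 0.152  0.2281] yaw -5.59 F [-0.7 -0.3 -1.2] w 0.0093 t 5.15 tilt [0.0038 0.0002]
units xyz [-2.72 -4.08  0.19] turn z -19.63
```

{"api": "step_arm", "payload": {"steps": [{"xyz": [-0.2,-0.3,0],"turn": [0,0,0],"gripper": -1},{"xyz": [-0.3,-0.4,0],"turn": [0,0,0],"gripper": -1},{"xyz": [-0.35,-0.5,0],"turn": [0,0,0],"gripper": -1},{"xyz": [-0.35,-0.5,0],"turn": [0,0,0],"gripper": -1},{"xyz": [-0.35,-0.5,0],"turn": [0,0,0],"gripper": -1},{"xyz": [-0.35,-0.5,0],"turn": [0,0,0],"gripper": -1},{"xyz": [-0.3,-0.5,0],"turn": [0,0,0],"gripper": -1},{"xyz": [-0.2,-0.4,0],"turn": [0,0,0],"gripper": -1},{"xyz": [-0.15,-0.3,0],"turn": [0,0,0],"gripper": -1},{"xyz": [0,-0.1,0],"turn": [0,0,0],"gripper": -1},{"xyz": [0,0,0],"turn": [0,0,-0.5],"gripper": -1},{"xyz": [0,0,0],"turn": [0,0,-0.8],"gripper": -1},{"xyz": [0,0,0],"turn": [0,0,-1],"gripper": -1},{"xyz": [0,0,0],"turn": [0,0,-1],"gripper": -1},{"xyz": [0,0,0],"turn": [0,0,-1],"gripper": -1},{"xyz": [0,0,0],"turn": [0,0,-1],"gripper": -1},{"xyz": [0,0,0],"turn": [0,0,-1],"gripper": -1},{"xyz": [0,0,0],"turn": [0,0,-1],"gripper": -1}]}}

```text
time_s: 6.65
position: [0.4851, 0.3206, 0.2253]
tool_rot: [[0.883, 0.47, -0.001], [0.47, -0.883, -0.001], [-0.001, 0.0, -1.0]]
ft_force: [-0.9, 0.2, -1.8]
grip_width: 0.0092
```

{"api": "step_arm", "payload": {"steps": [{"xyz": [0,0,0],"turn": [0,0,-1],"gripper": -1},{"xyz": [0,0,0],"turn": [0,0,-1],"gripper": -1},{"xyz": [0,0,0],"turn": [0,0,-1],"gripper": -1},{"xyz": [0,0,0],"turn": [0,0,-1],"gripper": -1},{"xyz": [0,0,0],"turn": [0,0,-1],"gripper": -1},{"xyz": [0,0,0],"turn": [0,0,-1],"gripper": -1},{"xyz": [0,0,0],"turn": [0,0,-1],"gripper": -1},{"xyz": [0,0,0],"turn": [0,0,-1],"gripper": -1},{"xyz": [0,0,0],"turn": [0,0,-1],"gripper": -1},{"xyz": [0,0,0],"turn": [0,0,-1],"gripper": -1},{"xyz": [0,0,0],"turn": [0,0,-1],"gripper": -1},{"xyz": [0,0,0],"turn": [0,0,-1],"gripper": -1},{"xyz": [0,0,0],"turn": [0,0,-0.6],"gripper": -1},{"xyz": [0,0,0],"turn": [0,0,0],"gripper": -1},{"xyz": [0,0,0],"turn": [0,0,0],"gripper": -1}]}}

```text
time_s: 7.9
position: [0.485, 0.3207, 0.2254]
tool_rot: [[0.079, 0.997, -0.001], [0.997, -0.079, -0.0], [-0.0, -0.001, -1.0]]
ft_force: [0.0, 1.0, -1.0]
grip_width: 0.0093
```

```bash
python3 - <<'E'
from h import *
to(.481,.324,.10,90)
snap('wrist','w5')
E
```

```text
pos [0.485  0.3207 0.2254] yaw 85.5 F [ 0.  1. -1.] w 0.0093 t 7.9 tilt [-0.0006 -0.0004]
units xyz [ 0.08 -0.1   3.14] turn z -0.98
```

View pics/w5.png

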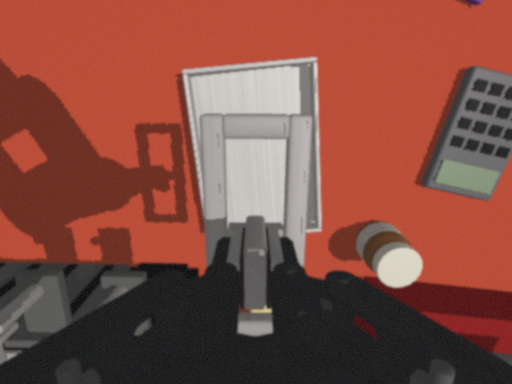

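Link held level above the tray; tray edges (184,72)-(318,60) need the last small turn. Lowering.

{"api": "step_arm", "payload": {"steps": [{"xyz": [0.08,-0.1,0.2],"turn": [0,0,-0.5],"gripper": -1},{"xyz": [0,0,0.4],"turn": [0,0,-0.48],"gripper": -1},{"xyz": [0,0,0.5],"turn": [0,0,0],"gripper": -1},{"xyz": [0,0,0.5],"turn": [0,0,0],"gripper": -1},{"xyz": [0,0,0.5],"turn": [0,0,0],"gripper": -1},{"xyz": [0,0,0.5],"turn": [0,0,0],"gripper": -1},{"xyz": [0,0,0.5],"turn": [0,0,0],"gripper": -1},{"xyz": [0,0,0.5],"turn": [0,0,0],"gripper": -1},{"xyz": [0,0,0.5],"turn": [0,0,0],"gripper": -1},{"xyz": [0,0,0.4],"turn": [0,0,0],"gripper": -1},{"xyz": [0,0,0.3],"turn": [0,0,0],"gripper": -1},{"xyz": [0,0,0.1],"turn": [0,0,0],"gripper": -1},{"xyz": [0,0,0],"turn": [0,0,0],"gripper": -1},{"xyz": [0,0,0],"turn": [0,0,0],"gripper": -1}]}}

```text
time_s: 9.12
position: [0.4815, 0.3247, 0.0303]
tool_rot: [[-0.001, 1.0, 0.001], [1.0, 0.001, 0.0], [0.0, 0.001, -1.0]]
ft_force: [-0.7, 1.0, -0.3]
grip_width: 0.0094
```

```bash
python3 - <<'E'
from h import *
to(.481,.324,.008,90)
E
```

```text
pos [0.4815 0.3247 0.0303] yaw 90.08 F [-0.7  1.  -0.3] w 0.0094 t 9.1167 tilt [0.0007 0.0002]
units xyz [-0.02 -0.01  0.56] turn z 0.02
```

{"api": "step_arm", "payload": {"steps": [{"xyz": [0,0,0.15],"turn": [0,0,0],"gripper": -1},{"xyz": [0,0,0.15],"turn": [0,0,0],"gripper": -1},{"xyz": [0,0,0.1],"turn": [0,0,0],"gripper": -1},{"xyz": [0,0,0.07],"turn": [0,0,0],"gripper": -1},{"xyz": [0,0,0.05],"turn": [0,0,0],"gripper": -1},{"xyz": [0,0,0],"turn": [0,0,0],"gripper": -1},{"xyz": [0,0,0],"turn": [0,0,0],"gripper": -1}]}}

```text
time_s: 9.7
position: [0.4812, 0.3246, 0.009]
tool_rot: [[-0.002, 1.0, 0.0], [1.0, 0.002, 0.0], [0.0, 0.0, -1.0]]
ft_force: [0.7, -0.0, -0.9]
grip_width: 0.0092
```

{"api": "step_arm", "payload": {"steps": [{"xyz": [0,0,0.03],"turn": [0,0,0],"gripper": -1},{"xyz": [0,0,0.03],"turn": [0,0,0],"gripper": -1},{"xyz": [0,0,0],"turn": [0,0,0],"gripper": -1},{"xyz": [0,0,0],"turn": [0,0,0],"gripper": -1}]}}

```text
time_s: 10.03
position: [0.4813, 0.3248, 0.007]
tool_rot: [[-0.002, 1.0, 0.001], [1.0, 0.002, 0.0], [0.0, 0.001, -1.0]]
ft_force: [-0.8, 0.5, 3.8]
grip_width: 0.0092
```

Contact (force rose to +3.8 N). Release and rise.

{"api": "step_arm", "payload": {"steps": [{"xyz": [0,0,0],"turn": [0,0,0],"gripper": -0.6},{"xyz": [0,0,0],"turn": [0,0,0],"gripper": 0},{"xyz": [0,0,0],"turn": [0,0,0],"gripper": 0.3},{"xyz": [0,0,0],"turn": [0,0,0],"gripper": 0.3},{"xyz": [0,0,0],"turn": [0,0,0],"gripper": 0.3},{"xyz": [0,0,-0.2],"turn": [0,0,0],"gripper": 0.3},{"xyz": [0,0,-0.4],"turn": [0,0,0],"gripper": 0.3},{"xyz": [0,0,-0.5],"turn": [0,0,0],"gripper": 1},{"xyz": [0,0,-0.6],"turn": [0,0,0],"gripper": 1},{"xyz": [0,0,-0.6],"turn": [0,0,0],"gripper": 1},{"xyz": [0,0,-0.6],"turn": [0,0,0],"gripper": 1},{"xyz": [0,0,-0.6],"turn": [0,0,0],"gripper": 1},{"xyz": [0,0,-0.6],"turn": [0,0,0],"gripper": 1},{"xyz": [0,0,-0.6],"turn": [0,0,0],"gripper": 1},{"xyz": [0,0,-0.6],"turn": [0,0,0],"gripper": 1},{"xyz": [0,0,-0.4],"turn": [0,0,0],"gripper": 1},{"xyz": [0,0,0],"turn": [0,0,0],"gripper": 1}]}}

```text
time_s: 11.45
position: [0.482, 0.325, 0.2389]
tool_rot: [[-0.002, 1.0, 0.007], [1.0, 0.002, 0.003], [0.003, 0.007, -1.0]]
ft_force: [0.8, -0.8, -0.1]
grip_width: 0.0852
```

```bash
python3 - <<'E'
from h import *
to(.6196,-.059,.24,84.4)
print(env.observe()['q'].round(1))
snap('wrist','w6')
E
```

```text
pos [0.482  0.325  0.2389] yaw 90.12 F [ 0.8 -0.8 -0.1] w 0.0852 t 11.45 tilt [0.0066 0.0027]
units xyz [-9.61  3.42 -0.03] turn z 1.25
[ 22.3  24.   67.   -0.   88.6 -67.8]
```

View pics/w6.png

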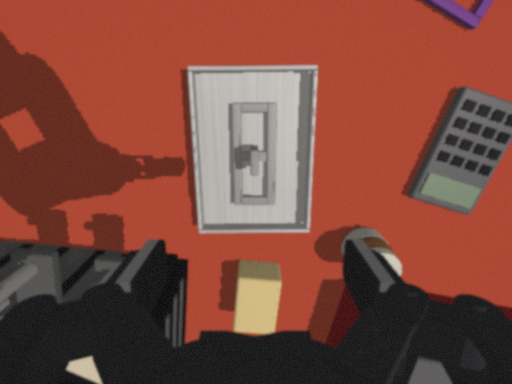

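Link lies flat in the tray (frame (232,103)-(276,204) inside walls). Now to catch 1.

{"api": "step_arm", "payload": {"steps": [{"xyz": [-0.3,0.1,0],"turn": [0,0,0.4],"gripper": 1},{"xyz": [-0.5,0.2,0],"turn": [0,0,0.4],"gripper": 1},{"xyz": [-0.6,0.2,0],"turn": [0,0,0.45],"gripper": 1},{"xyz": [-0.7,0.2,0],"turn": [0,0,0],"gripper": 1},{"xyz": [-0.7,0.2,0],"turn": [0,0,0],"gripper": 1},{"xyz": [-0.7,0.2,0],"turn": [0,0,0],"gripper": 1},{"xyz": [-0.7,0.2,0],"turn": [0,0,0],"gripper": 1},{"xyz": [-0.7,0.2,0],"turn": [0,0,0],"gripper": 1},{"xyz": [-0.7,0.2,0],"turn": [0,0,0],"gripper": 1},{"xyz": [-0.7,0.2,0],"turn": [0,0,0],"gripper": 1},{"xyz": [-0.7,0.2,0],"turn": [0,0,0],"gripper": 1},{"xyz": [-0.7,0.2,0],"turn": [0,0,0],"gripper": 1},{"xyz": [-0.7,0.2,0],"turn": [0,0,0],"gripper": 1},{"xyz": [-0.6,0.1,0],"turn": [0,0,0],"gripper": 1},{"xyz": [-0.3,0,0],"turn": [0,0,0],"gripper": 1},{"xyz": [0,0,0],"turn": [0,0,0],"gripper": 1},{"xyz": [0,0,0],"turn": [0,0,0],"gripper": 1}]}}

```text
time_s: 12.92
position: [0.5511, -0.0548, 0.2339]
tool_rot: [[0.1, 0.995, -0.002], [0.995, -0.1, 0.001], [0.001, -0.002, -1.0]]
ft_force: [-0.1, 0.1, 0.2]
grip_width: 0.0855
```

```bash
python3 - <<'E'
from h import *
to(.6196,-.059,.144,84.4)
snap('wrist','w7')
a=cv2.imread('pics/w7.png');cv2.imwrite('pics/w7b.png',cv2.resize(a,(800,600),interpolation=cv2.INTER_CUBIC))
E
```

```text
pos [ 0.5511 -0.0548  0.2339] yaw 84.29 F [-0.1  0.1  0.2] w 0.0855 t 12.9167 tilt [-0.0016  0.0008]
units xyz [0.06 1.72 2.24] turn z -0.02
```

View pics/w7b.png

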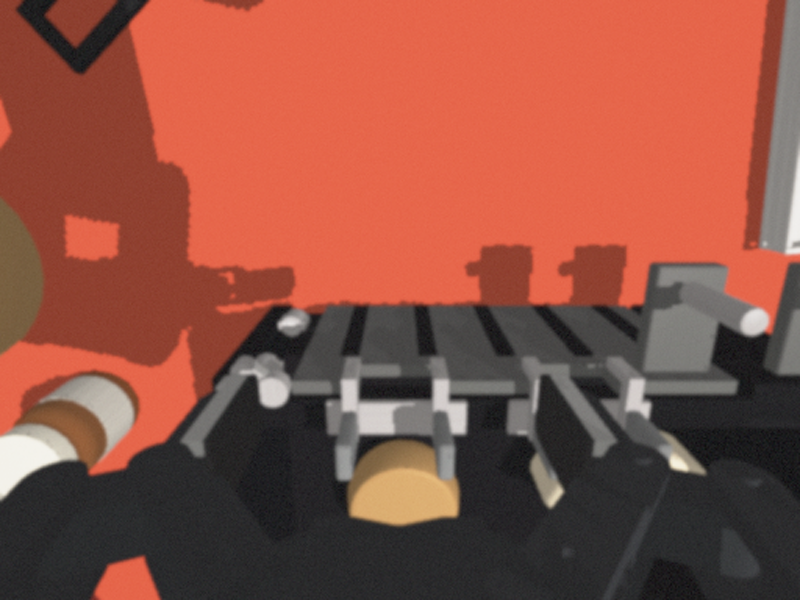

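Tabs of catch 1 have their tops at (346,470) and (446,468), centred between the jaws sideways; still 69 mm to go forward.

```bash
python3 - <<'E'
from h import *
k=1/1.5625
p=[pt('w7',u*k,v*k,.198) for u,v in[(346,472),(446,470)]];print(p,sum(p)/2, pt('w7',753*k,321*k,.19))
E
```

```text
[array([ 0.62410518, -0.08538994,  0.198     ]), array([ 0.62782186, -0.03681147,  0.198     ])] [ 0.62596352 -0.0611007   0.198     ] [0.56781066 0.10921085 0.19      ]
```

{"api": "step_arm", "payload": {"steps": [{"xyz": [0,0.3,0],"turn": [0,0,0],"gripper": 1},{"xyz": [0,0.4,0],"turn": [0,0,0],"gripper": 1},{"xyz": [0,0.5,0],"turn": [0,0,0],"gripper": 1},{"xyz": [0,0.4,0],"turn": [0,0,0],"gripper": 1},{"xyz": [0,0.1,0],"turn": [0,0,0],"gripper": 1},{"xyz": [0,0,0],"turn": [0,0,0],"gripper": 1}]}}

```text
time_s: 13.47
position: [0.6196, -0.0601, 0.2339]
tool_rot: [[0.096, 0.995, -0.001], [0.995, -0.096, 0.0], [0.0, -0.001, -1.0]]
ft_force: [-0.3, -1.0, 0.4]
grip_width: 0.0855
```

```bash
python3 - <<'E'
from h import *
to(.6196,-.058,.144,84.4)
E
```

```text
pos [ 0.6196 -0.0601  0.2339] yaw 84.48 F [-0.3 -1.   0.4] w 0.0855 t 13.4667 tilt [-0.0009  0.0004]
units xyz [ 0.05 -0.    2.25] turn z 0.02
```

{"api": "step_arm", "payload": {"steps": [{"xyz": [0.03,0.03,0.3],"turn": [0,0,0],"gripper": 1},{"xyz": [0,0,0.4],"turn": [0,0,0],"gripper": 1},{"xyz": [0,0,0.4],"turn": [0,0,0],"gripper": 1},{"xyz": [0,0,0.4],"turn": [0,0,0],"gripper": 1},{"xyz": [0,0,0.4],"turn": [0,0,0],"gripper": 1},{"xyz": [0,0,0.3],"turn": [0,0,0],"gripper": 1},{"xyz": [0,0,0.05],"turn": [0,0,0],"gripper": 1},{"xyz": [0,0,0],"turn": [0,0,0],"gripper": 1},{"xyz": [0,0,0],"turn": [0,0,0],"gripper": 1}]}}

```text
time_s: 14.22
position: [0.6206, -0.06, 0.1457]
tool_rot: [[0.097, 0.995, 0.001], [0.995, -0.097, -0.0], [-0.0, 0.001, -1.0]]
ft_force: [-0.5, 0.5, -0.6]
grip_width: 0.0853
```

{"api": "step_arm", "payload": {"steps": [{"xyz": [0,0,0],"turn": [0,0,0],"gripper": 0.4},{"xyz": [0,0,0],"turn": [0,0,0],"gripper": 0.2},{"xyz": [0,0,0],"turn": [0,0,0],"gripper": 0},{"xyz": [0,0,0],"turn": [0,0,0],"gripper": -0.2},{"xyz": [0,0,0],"turn": [0,0,0],"gripper": -0.4},{"xyz": [0,0,0],"turn": [0,0,0],"gripper": -0.6},{"xyz": [0,0,0],"turn": [0,0,0],"gripper": -0.6},{"xyz": [0,0,0],"turn": [0,0,0],"gripper": -0.6},{"xyz": [0,0,0],"turn": [0,0,0],"gripper": -0.6},{"xyz": [0,0,0],"turn": [0,0,0],"gripper": -0.6}], "squeeze": 30}}

```text
time_s: 15.05
position: [0.6211, -0.0629, 0.1465]
tool_rot: [[0.099, 0.995, 0.002], [0.995, -0.099, -0.005], [-0.005, 0.003, -1.0]]
ft_force: [-3.0, -10.9, 8.9]
grip_width: 0.0349
```

Opening 34.9 mm against the 36 mm stop: catch 1 fully in. Release, rise, go to catch 2 (Δ = 105 mm along crate y).

{"api": "step_arm", "payload": {"steps": [{"xyz": [0,0,0],"turn": [0,0,0],"gripper": 0},{"xyz": [0,0,0],"turn": [0,0,0],"gripper": 0.6},{"xyz": [0,0,0],"turn": [0,0,0],"gripper": 1},{"xyz": [0,0,0],"turn": [0,0,0],"gripper": 1},{"xyz": [0,0,-0.3],"turn": [0,0,0],"gripper": 1},{"xyz": [0,0,-0.4],"turn": [0,0,0],"gripper": 1},{"xyz": [0,0,-0.5],"turn": [0,0,0],"gripper": 1},{"xyz": [0,0,-0.5],"turn": [0,0,0],"gripper": 1},{"xyz": [0,0,-0.4],"turn": [0,0,0],"gripper": 1},{"xyz": [0.3,0,0],"turn": [0,0,0],"gripper": 1},{"xyz": [0.5,0,0],"turn": [0,0,0],"gripper": 1},{"xyz": [0.5,0,0],"turn": [0,0,0],"gripper": 1},{"xyz": [0.5,0,0],"turn": [0,0,0],"gripper": 1},{"xyz": [0.5,0,0],"turn": [0,0,0],"gripper": 1},{"xyz": [0.3,0,0],"turn": [0,0,0],"gripper": 1},{"xyz": [0,0,0],"turn": [0,0,0],"gripper": 1},{"xyz": [0,0,0],"turn": [0,0,0],"gripper": 1}]}}

```text
time_s: 16.47
position: [0.6307, 0.0436, 0.228]
tool_rot: [[0.097, 0.995, -0.001], [0.995, -0.097, -0.0], [-0.0, -0.001, -1.0]]
ft_force: [0.3, -0.8, 0.1]
grip_width: 0.0855
```

```bash
python3 - <<'E'
from h import *
to(.631,.0455,.145,84.4)
snap('scene','sc8');snap('wrist','w8')
a=cv2.imread('pics/w8.png');b=cv2.imread('pics/sc8.png')[160:260,170:320]
c=np.zeros((384,812-12,3),np.uint8);c[:,:400]=cv2.resize(a[:,:400],(400,384));c[:266,400:]=cv2.resize(b,(400,266),interpolation=cv2.INTER_CUBIC);cv2.imwrite('pics/c8.png',c)
E
```

```text
pos [0.6307 0.0436 0.228 ] yaw 84.46 F [ 0.3 -0.8  0.1] w 0.0855 t 16.4667 tilt [-0.0009 -0.0001]
units xyz [0.05 0.   2.07] turn z 0.01
```

View pics/c8.png

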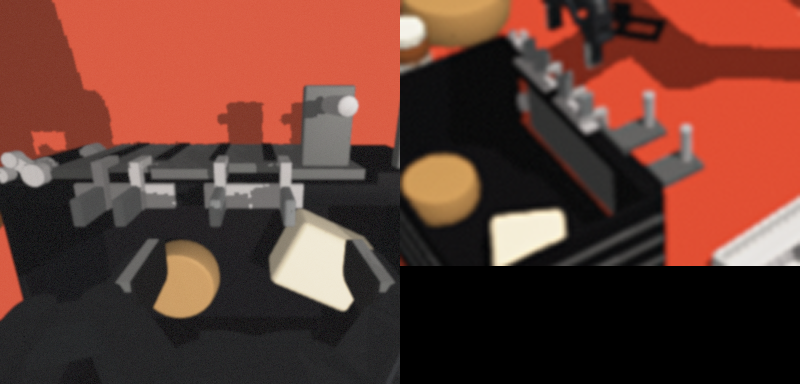

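Catch 1 tabs (at 90,128) are now close together; catch 2's tabs (218,289) are centred in the jaws at ~253. Lower and squeeze.

{"api": "step_arm", "payload": {"steps": [{"xyz": [0,0,0.3],"turn": [0,0,0],"gripper": 1},{"xyz": [0,0,0.4],"turn": [0,0,0],"gripper": 1},{"xyz": [0,0,0.4],"turn": [0,0,0],"gripper": 1},{"xyz": [0,0,0.4],"turn": [0,0,0],"gripper": 1},{"xyz": [0,0,0.4],"turn": [0,0,0],"gripper": 1},{"xyz": [0,0,0.15],"turn": [0,0,0],"gripper": 1},{"xyz": [0,0,0],"turn": [0,0,0],"gripper": 1},{"xyz": [0,0,0],"turn": [0,0,0],"gripper": 1}]}}

```text
time_s: 17.23
position: [0.6311, 0.0425, 0.1471]
tool_rot: [[0.099, 0.995, 0.0], [0.995, -0.099, -0.0], [-0.0, 0.001, -1.0]]
ft_force: [0.5, -1.3, 0.5]
grip_width: 0.0855
```

{"api": "step_arm", "payload": {"steps": [{"xyz": [0,0,0],"turn": [0,0,0],"gripper": 0.4},{"xyz": [0,0,0],"turn": [0,0,0],"gripper": 0.2},{"xyz": [0,0,0],"turn": [0,0,0],"gripper": 0},{"xyz": [0,0,0],"turn": [0,0,0],"gripper": -0.2},{"xyz": [0,0,0],"turn": [0,0,0],"gripper": -0.4},{"xyz": [0,0,0],"turn": [0,0,0],"gripper": -0.6},{"xyz": [0,0,0],"turn": [0,0,0],"gripper": -0.6},{"xyz": [0,0,0],"turn": [0,0,0],"gripper": -0.6},{"xyz": [0,0,0],"turn": [0,0,0],"gripper": -0.6},{"xyz": [0,0,0],"turn": [0,0,0],"gripper": -0.6}]}}

```text
time_s: 18.07
position: [0.6315, 0.0415, 0.1486]
tool_rot: [[0.099, 0.995, 0.003], [0.995, -0.099, -0.003], [-0.003, 0.003, -1.0]]
ft_force: [-3.0, -7.4, 8.3]
grip_width: 0.0346
```

Catch 2 fully in too (34.6 mm). Release, rise, go above the pull post.

{"api": "step_arm", "payload": {"steps": [{"xyz": [0,0,0],"turn": [0,0,0],"gripper": 0},{"xyz": [0,0,0],"turn": [0,0,0],"gripper": 0.6},{"xyz": [0,0,0],"turn": [0,0,0],"gripper": 1},{"xyz": [0,0,0],"turn": [0,0,0],"gripper": 1},{"xyz": [0,0,-0.3],"turn": [0,0,0],"gripper": 1},{"xyz": [0,0,-0.4],"turn": [0,0,0],"gripper": 1},{"xyz": [0,0,-0.5],"turn": [0,0,0],"gripper": 1},{"xyz": [0,0,-0.5],"turn": [0,0,0],"gripper": 1},{"xyz": [0,0,-0.4],"turn": [0,0,0],"gripper": 0.6},{"xyz": [0.3,-0.3,0],"turn": [0,0,0],"gripper": 0.2},{"xyz": [0.4,-0.4,0],"turn": [0,0,0],"gripper": 0.2},{"xyz": [0.4,-0.4,0],"turn": [0,0,0],"gripper": 0.2},{"xyz": [0.3,-0.4,0],"turn": [0,0,0],"gripper": 0.2},{"xyz": [0.15,-0.2,0],"turn": [0,0,0],"gripper": 0.2},{"xyz": [0,0,0],"turn": [0,0,0],"gripper": 0.2},{"xyz": [0,0,0],"turn": [0,0,0],"gripper": 0.2}]}}

```text
time_s: 19.4
position: [0.5695, 0.1114, 0.2308]
tool_rot: [[0.097, 0.995, 0.001], [0.995, -0.097, -0.0], [-0.0, 0.001, -1.0]]
ft_force: [-0.6, -0.1, 0.7]
grip_width: 0.0513
```

```bash
python3 - <<'E'
from h import *
to(.5678,.1105,.139,84.4)
snap('wrist','w9')
a=cv2.imread('pics/w9.png');cv2.imwrite('pics/w9b.png',cv2.resize(a,(800,600),interpolation=cv2.INTER_CUBIC))
E
```

```text
pos [0.5695 0.1114 0.2308] yaw 84.41 F [-0.6 -0.1  0.7] w 0.0513 t 19.4 tilt [ 0.0005 -0.0002]
units xyz [-0.03 -0.04  2.29] turn z 0.0
```

View pics/w9b.png

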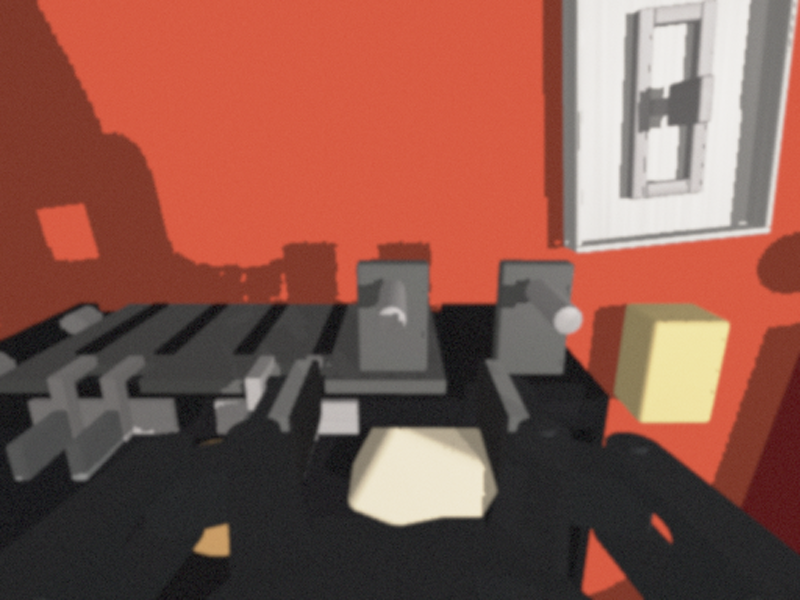

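Pull post top at (393,318), jaws' midline at ~400: well centred. Lower and pinch.

{"api": "step_arm", "payload": {"steps": [{"xyz": [-0.04,-0.04,0.3],"turn": [0,0,0],"gripper": 0.2},{"xyz": [0,0,0.4],"turn": [0,0,0],"gripper": 0.2},{"xyz": [0,0,0.4],"turn": [0,0,0],"gripper": 0.2},{"xyz": [0,0,0.4],"turn": [0,0,0],"gripper": 0.2},{"xyz": [0,0,0.4],"turn": [0,0,0],"gripper": 0.2},{"xyz": [0,0,0.35],"turn": [0,0,0],"gripper": 0.2},{"xyz": [0,0,0.05],"turn": [0,0,0],"gripper": 0.2},{"xyz": [0,0,0],"turn": [0,0,0],"gripper": -0.3},{"xyz": [0,0,0],"turn": [0,0,0],"gripper": -1},{"xyz": [0,0,0],"turn": [0,0,0],"gripper": -1},{"xyz": [0,0,0],"turn": [0,0,0],"gripper": -1},{"xyz": [0,0,0],"turn": [0,0,0],"gripper": -1},{"xyz": [0,0,0],"turn": [0,0,0],"gripper": -1}], "squeeze": 80}}

```text
time_s: 20.53
position: [0.5683, 0.1085, 0.1399]
tool_rot: [[0.099, 0.995, 0.002], [0.995, -0.099, -0.003], [-0.003, 0.003, -1.0]]
ft_force: [-0.7, -8.3, 1.4]
grip_width: 0.0119
```

```bash
cat > arc.py <<'E'
from h import *
s=env.observe();p=s['position'];Rt=s['tool_rot']
a=np.radians(-5.6);R=lambda a:np.array([[np.cos(a),-np.sin(a)],[np.sin(a),np.cos(a)]])
O=np.array([.6193,.0367]);H=O+R(a)@np.array([-.006,-.165])
r=np.array([-.054,.235]);off=np.arctan2(r[1],r[0])+a
d=p[:2]-H; print('R',np.hypot(*d),'theta',np.arctan2(d[1],d[0])-off,'pos',p,'F',s['ft_force'].round(1),'w',s['grip_width'],'t',s['time_s'])
import sys
th=np.array(eval(sys.argv[1]))
th0=(np.arctan2(d[1],d[0])-off); q0=p[:2]
for t in th:
    q=H+R(a+t)@r; st=np.append(q-q0,0); print(round(t,2),(Rt.T@st/.04)[:2].round(2),q.round(3)); q0=q
E
python3 arc.py 'np.arange(0,1.61,.08)'
```

```text
R 0.23716252469040094 theta -0.005849489199721614 pos [0.56829982 0.10846468 0.13989874] F [-0.7 -8.3  1.4] w 0.011930705795197246 t 20.5333
0.0 [ 0.09 -0.06] [0.566 0.112]
0.08 [-0.13 -0.47] [0.547 0.109]
0.16 [-0.16 -0.45] [0.529 0.104]
0.24 [-0.2  -0.44] [0.51  0.098]
0.32 [-0.23 -0.42] [0.493 0.09 ]
0.4 [-0.27 -0.4 ] [0.476 0.081]
0.48 [-0.3  -0.38] [0.459 0.071]
0.56 [-0.33 -0.35] [0.444 0.059]
0.64 [-0.35 -0.33] [0.43  0.046]
0.72 [-0.38 -0.3 ] [0.416 0.033]
0.8 [-0.4  -0.27] [0.404 0.018]
0.88 [-0.42 -0.23] [0.393 0.002]
0.96 [-0.44 -0.2 ] [ 0.384 -0.015]
1.04 [-0.45 -0.16] [ 0.375 -0.032]
1.12 [-0.47 -0.13] [ 0.369 -0.05 ]
1.2 [-0.47 -0.09] [ 0.363 -0.069]
1.28 [-0.48 -0.05] [ 0.359 -0.088]
1.36 [-0.48 -0.01] [ 0.357 -0.107]
1.44 [-0.48  0.03] [ 0.356 -0.126]
1.52 [-0.48  0.07] [ 0.357 -0.146]
1.6 [-0.47  0.1 ] [ 0.359 -0.165]
```

{"api": "step_arm", "payload": {"steps": [{"xyz": [-0.06,0,0],"turn": [0,0,0],"gripper": -1},{"xyz": [-0.06,-0.2,0],"turn": [0,0,0],"gripper": -1},{"xyz": [-0.07,-0.25,0],"turn": [0,0,0],"gripper": -1},{"xyz": [-0.08,-0.23,0],"turn": [0,0,0],"gripper": -1},{"xyz": [-0.08,-0.22,0],"turn": [0,0,0],"gripper": -1},{"xyz": [0,0,0],"turn": [0,0,0],"gripper": -1}]}}

```text
time_s: 21.03
position: [0.5296, 0.1001, 0.1399]
tool_rot: [[0.098, 0.995, 0.002], [0.995, -0.098, 0.001], [0.001, 0.001, -1.0]]
ft_force: [-0.4, 3.7, 3.1]
grip_width: 0.0119
```

```bash
python3 arc.py 'np.arange(.16,.73,.08)'
```

```text
R 0.2368489049957766 theta 0.1612850883699184 pos [0.52963323 0.10007171 0.13987612] F [-0.4  3.7  3.1] w 0.011929424597152122 t 21.0333
0.16 [ 0.1  -0.03] [0.529 0.104]
0.24 [-0.2  -0.44] [0.51  0.098]
0.32 [-0.23 -0.42] [0.493 0.09 ]
0.4 [-0.27 -0.4 ] [0.476 0.081]
0.48 [-0.3  -0.38] [0.459 0.071]
0.56 [-0.33 -0.35] [0.444 0.059]
0.64 [-0.35 -0.33] [0.43  0.046]
0.72 [-0.38 -0.3 ] [0.416 0.033]
```

Gate moves (θ≈0.16, width steady). On through the detent with half-size steps.

{"api": "step_arm", "payload": {"steps": [{"xyz": [-0.09,-0.22,0],"turn": [0,0,0],"gripper": -1},{"xyz": [-0.1,-0.22,0],"turn": [0,0,0],"gripper": -1},{"xyz": [-0.11,-0.21,0],"turn": [0,0,0],"gripper": -1},{"xyz": [-0.12,-0.21,0],"turn": [0,0,0],"gripper": -1},{"xyz": [-0.13,-0.2,0],"turn": [0,0,0],"gripper": -1},{"xyz": [-0.14,-0.2,0],"turn": [0,0,0],"gripper": -1},{"xyz": [-0.15,-0.19,0],"turn": [0,0,0],"gripper": -1},{"xyz": [-0.15,-0.19,0],"turn": [0,0,0],"gripper": -1},{"xyz": [-0.16,-0.18,0],"turn": [0,0,0],"gripper": -1},{"xyz": [-0.17,-0.17,0],"turn": [0,0,0],"gripper": -1},{"xyz": [0,0,0],"turn": [0,0,0],"gripper": -1}]}}

```text
time_s: 21.95
position: [0.4453, 0.0554, 0.1397]
tool_rot: [[0.098, 0.995, 0.001], [0.995, -0.098, 0.002], [0.002, 0.0, -1.0]]
ft_force: [-3.8, 8.5, 7.2]
grip_width: 0.0118
```

```bash
python3 arc.py 'np.arange(.56,1.61,.08)'
```

```text
R 0.23735011833527045 theta 0.5666706845534744 pos [0.44526862 0.05540123 0.139706  ] F [-3.8  8.5  7.2] w 0.011849255226866596 t 21.95
0.56 [ 0.09 -0.04] [0.444 0.059]
0.64 [-0.35 -0.33] [0.43  0.046]
0.72 [-0.38 -0.3 ] [0.416 0.033]
0.8 [-0.4  -0.27] [0.404 0.018]
0.88 [-0.42 -0.23] [0.393 0.002]
0.96 [-0.44 -0.2 ] [ 0.384 -0.015]
1.04 [-0.45 -0.16] [ 0.375 -0.032]
1.12 [-0.47 -0.13] [ 0.369 -0.05 ]
1.2 [-0.47 -0.09] [ 0.363 -0.069]
1.28 [-0.48 -0.05] [ 0.359 -0.088]
1.36 [-0.48 -0.01] [ 0.357 -0.107]
1.44 [-0.48  0.03] [ 0.356 -0.126]
1.52 [-0.48  0.07] [ 0.357 -0.146]
1.6 [-0.47  0.1 ] [ 0.359 -0.165]
```

{"api": "step_arm", "payload": {"steps": [{"xyz": [-0.17,-0.17,0],"turn": [0,0,0],"gripper": -1},{"xyz": [-0.17,-0.16,0],"turn": [0,0,0],"gripper": -1},{"xyz": [-0.18,-0.15,0],"turn": [0,0,0],"gripper": -1},{"xyz": [-0.19,-0.15,0],"turn": [0,0,0],"gripper": -1},{"xyz": [-0.19,-0.14,0],"turn": [0,0,0],"gripper": -1},{"xyz": [-0.2,-0.13,0],"turn": [0,0,0],"gripper": -1},{"xyz": [-0.2,-0.12,0],"turn": [0,0,0],"gripper": -1},{"xyz": [-0.21,-0.11,0],"turn": [0,0,0],"gripper": -1},{"xyz": [-0.21,-0.1,0],"turn": [0,0,0],"gripper": -1},{"xyz": [-0.22,-0.1,0],"turn": [0,0,0],"gripper": -1},{"xyz": [-0.22,-0.08,0],"turn": [0,0,0],"gripper": -1},{"xyz": [-0.23,-0.08,0],"turn": [0,0,0],"gripper": -1},{"xyz": [0,0,0],"turn": [0,0,0],"gripper": -1}]}}

```text
time_s: 23.03
position: [0.3771, -0.0356, 0.1398]
tool_rot: [[0.099, 0.995, 0.0], [0.995, -0.099, -0.001], [-0.001, 0.0, -1.0]]
ft_force: [-5.6, 0.2, 12.2]
grip_width: 0.0122
```

```bash
python3 arc.py 'np.arange(1.04,1.61,.08)'
```

```text
R 0.23834981993403842 theta 1.0495142979827594 pos [ 0.37706247 -0.03561429  0.13975741] F [-5.6  0.2 12.2] w 0.01215153340670995 t 23.0333
1.04 [ 0.07 -0.05] [ 0.375 -0.032]
1.12 [-0.47 -0.13] [ 0.369 -0.05 ]
1.2 [-0.47 -0.09] [ 0.363 -0.069]
1.28 [-0.48 -0.05] [ 0.359 -0.088]
1.36 [-0.48 -0.01] [ 0.357 -0.107]
1.44 [-0.48  0.03] [ 0.356 -0.126]
1.52 [-0.48  0.07] [ 0.357 -0.146]
1.6 [-0.47  0.1 ] [ 0.359 -0.165]
```

{"api": "step_arm", "payload": {"steps": [{"xyz": [-0.22,-0.08,-0.02],"turn": [0,0,0],"gripper": -1},{"xyz": [-0.23,-0.06,0],"turn": [0,0,0],"gripper": -1},{"xyz": [-0.23,-0.05,0],"turn": [0,0,0],"gripper": -1},{"xyz": [-0.23,-0.04,0],"turn": [0,0,0],"gripper": -1},{"xyz": [-0.23,-0.03,0],"turn": [0,0,0],"gripper": -1},{"xyz": [-0.23,-0.02,0],"turn": [0,0,0],"gripper": -1},{"xyz": [-0.24,-0.01,0],"turn": [0,0,0],"gripper": -1},{"xyz": [-0.24,0,0],"turn": [0,0,0],"gripper": -1},{"xyz": [-0.23,0.01,0],"turn": [0,0,0],"gripper": -1},{"xyz": [-0.23,0.02,0],"turn": [0,0,0],"gripper": -1},{"xyz": [-0.23,0.03,0],"turn": [0,0,0],"gripper": -1},{"xyz": [-0.2,0.03,0],"turn": [0,0,0],"gripper": -1},{"xyz": [0,0,0],"turn": [0,0,0],"gripper": -1},{"xyz": [0,0,0],"turn": [0,0,0],"gripper": -1},{"xyz": [0,0,0],"turn": [0,0,0],"gripper": -1}]}}

```text
time_s: 24.28
position: [0.3576, -0.1431, 0.1398]
tool_rot: [[0.098, 0.995, -0.003], [0.995, -0.098, 0.0], [-0.0, -0.003, -1.0]]
ft_force: [-8.6, 0.8, 10.2]
grip_width: 0.0119
```

```bash
python3 arc.py '[1.55]'; python3 - <<'E'
from h import *
print(env.observe()['q'].round(1))
snap('side','s10');snap('scene','sc10')
a=cv2.imread('pics/s10.png')[90:384,80:480];b=cv2.imread('pics/sc10.png')[100:394,140:430]
c=np.zeros((300,800,3),np.uint8);c[:294,:400]=a;c[:284,400:690]=b;cv2.imwrite('pics/c10.png',c)
E
```

```text
R 0.2402004785499377 theta -4.773079349427741 pos [ 0.35757297 -0.14311327  0.13975594] F [-8.6  0.8 10.2] w 0.011902228005888048 t 24.2833
1.55 [-0.24  0.02] [ 0.357 -0.153]
[-3.950e+01  1.040e+01  1.055e+02 -1.000e-01  6.430e+01 -1.238e+02]
```

View pics/c10.png

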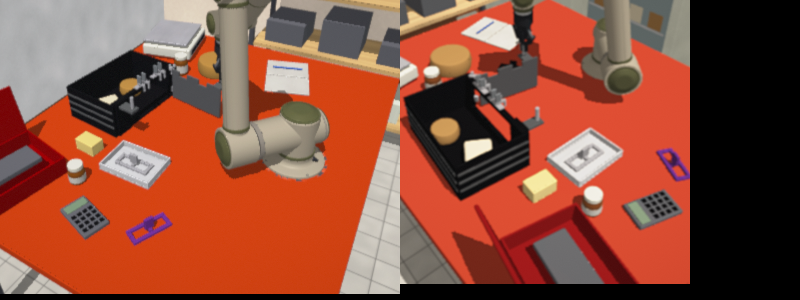

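Gate stands near a right angle (θ≈1.51), link in the tray, other items in place. A small last increment to ~1.56 and settle.

{"api": "step_arm", "payload": {"steps": [{"xyz": [-0.12,-0.01,0],"turn": [0,0,0],"gripper": -1},{"xyz": [-0.12,-0.01,0],"turn": [0,0,0],"gripper": -1},{"xyz": [0,0,0],"turn": [0,0,0],"gripper": -1},{"xyz": [0,0,0],"turn": [0,0,0],"gripper": -1},{"xyz": [0,0,0],"turn": [0,0,0],"gripper": -1},{"xyz": [0,0,0],"turn": [0,0,0],"gripper": -1},{"xyz": [0,0,0],"turn": [0,0,0],"gripper": -1},{"xyz": [0,0,0],"turn": [0,0,0],"gripper": -1},{"xyz": [0,0,0],"turn": [0,0,0],"gripper": -1},{"xyz": [0,0,0],"turn": [0,0,0],"gripper": -1},{"xyz": [0,0,0],"turn": [0,0,0],"gripper": -1},{"xyz": [0,0,0],"turn": [0,0,0],"gripper": -1}]}}

```text
time_s: 25.38
position: [0.3581, -0.1529, 0.1398]
tool_rot: [[0.098, 0.995, 0.003], [0.995, -0.098, -0.001], [-0.0, 0.003, -1.0]]
ft_force: [5.2, 2.4, 2.8]
grip_width: 0.0122
```

```bash
python3 arc.py '[1.56]'; python3 -c "
from rig import order
print(order.close_job())"
```

```text
R 0.24057228608133233 theta -4.732198582260288 pos [ 0.35806509 -0.15293447  0.13984614] F [5.2 2.4 2.8] w 0.012199832893297648 t 25.3833
1.56 [-0.06 -0.  ] [ 0.358 -0.155]
the job is handed in; nothing more can be done
None
```

The cheese crate is open and the job is handed in at about 25.4 s of the 67 s allowed.

- **Link:** I lifted it off both posts and set it flat in the tray. I let go only after the force showed it was resting on the floor.
- **Catches:** I squeezed catch 1, then catch 2, down to readings of 34.9 and 34.6 mm. Fully in is 36 mm; the gripper reads slightly narrow (the 14 mm post reads 12 mm), so I take both as fully in.
- **Gate:** I pulled it by its post past the detent to about 1.55 rad, close to a right angle. It is still held there with an 80 N grip, and the force on the tool is small (about 6 N).
- **Last pictures:** Before a final nudge of about 0.04 rad, they showed the link in the tray and the butter, jars and cheese wheel apparently where they started. I did not photograph the scene after that nudge.

**Disagreement found:** the cameras showed the real fingertips about 36 mm higher than the reported tool position and stated tip length imply. My first attempt on the link therefore closed above its plate without touching anything. I corrected the height by 36 mm for every later grasp, and each of them worked.

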